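# Fetch the blue bauble from the back of the wardrobe shelf

### The job

The canister and the pink clip tray stand in the way of the baubles: move both onto the grey mat first, and only then take the blue bauble and set it upright in the middle of the white ring dish, lowering it rather than dropping it. Then put the canister back in the middle of its round cork coaster and the tray back in the middle of its yellow pad, squarely, both upright. Leave the amber bauble standing where it is.

Things in the scene. Friction and masses are not known exactly. Their poses are not given: they have to be found in the camera images.
- canister: Lidded stainless steel canister, upright cylinder 62 mm in diameter and 129 mm tall, black flip-top lid with a steel disc on top. Origin at the centre of its underside, z up. Starts on the round cork coaster. About 0.3 kg; take it round its upper part from above.
- tray: Pink plastic hair clip tray, 60 mm (own x) by 100 mm (own y), rim 32 mm high, with small clips in it and a flat upright carrying handle in the middle: 12 mm thick (own x), 36 mm wide (own y), its top 122 mm above the underside. Origin at the centre of the underside. Take it by the handle from above, closing along its x. Starts on the yellow pad. About 0.15 kg.
- blue_bauble: Blue glass bauble with a brass foot and cap: a 60 mm ball, its centre 34 mm above the underside, on a flat round foot 36 mm across; 76 mm tall in all. Origin at the centre of the underside, z up. Stands in the back row of the board, about 116 mm beside the amber one and about 70 mm behind the canister and tray; a 30 mm high ledge runs behind the two baubles (parallel to the line between them, about 40 mm from that line). About 0.07 kg.
- amber_bauble: Amber (orange) glass bauble, same shape and size as the blue one, same origin; it stays where it is.
- coaster: Round cork coaster, 90 mm in diameter, 3 mm thick, fixed on the front row of an 8 mm thick white lacquered board; the canister's own place. Origin at the centre of its underside, so its top is 3 mm above it.
- pad: Yellow rectangular pad, 80 mm (own x) by 116 mm (own y), 3 mm thick, fixed on the front row of the same board, next to the coaster; the pink tray's own place, long side along long side. Origin at the centre of its underside, so its top is 3 mm above it.
- mat: Grey felt-look mat, 210 mm (own x) by 160 mm (own y), 4 mm thick, fixed on the shelf to the left or right of the board; the side area. Origin at the centre of its underside.
- dish: White ceramic ring dish, round, 116 mm across the rim, 12 mm high; flat inner floor about 84 mm across, 5 mm above the underside. Origin at the centre of its underside. Fixed on the shelf, on the other side of the board from the mat.

How it is judged (in metres and radians):
On the way, in this order (a step that is already met when the one before it is completed fails the run):
1. canister and tray both stand released on the grey mat, the blue bauble not yet moved (x of canister in the frame of mat between -0.105 and 0.105 m and y of canister in the frame of mat between -0.08 and 0.08 m and height (world z) of each of canister, tray below 0.012 m and angle between each of canister, tray's own z axis and vertical below 0.15 rad and contact force between the fingers and canister below 0.1 N and x of tray in the frame of mat between -0.105 and 0.105 m and y of tray in the frame of mat between -0.08 and 0.08 m and contact force between the fingers and tray below 0.1 N and distance of blue_bauble from where it was at the start of the episode below 0.02 m), for 0.2 s.
2. the blue bauble stands released in the ring dish while canister and tray are still on the mat (horizontal distance between blue_bauble and dish below 0.022 m and height (world z) of blue_bauble below 0.015 m and angle between each of blue_bauble, canister, tray's own z axis and vertical below 0.15 rad and contact force between the fingers and blue_bauble below 0.1 N and x of canister in the frame of mat between -0.105 and 0.105 m and y of canister in the frame of mat between -0.08 and 0.08 m and height (world z) of each of canister, tray below 0.012 m and contact force between the fingers and canister below 0.1 N and x of tray in the frame of mat between -0.105 and 0.105 m and y of tray in the frame of mat between -0.08 and 0.08 m and contact force between the fingers and tray below 0.1 N), for 0.2 s.
At the end, for the whole second after the job is handed in: Blue bauble upright within 22 mm of the dish centre; canister upright within 15 mm of the coaster centre; tray upright within 15 mm of the pad centre and 0.25 rad of square (either way round); amber bauble upright within 15 mm of its start; all released, at rest (horizontal distance between blue_bauble and dish below 0.022 m and height (world z) of blue_bauble below 0.015 m and angle between each of blue_bauble, canister, tray, amber_bauble's own z axis and vertical below 0.15 rad and contact force between the fingers and blue_bauble below 0.1 N and horizontal distance between canister and coaster below 0.015 m and z of canister in the frame of coaster below 0.008 m and horizontal distance between tray and pad below 0.015 m and angle between the y axis of tray and the y axis of pad, either way round below 0.25 rad and z of tray in the frame of pad below 0.008 m and distance of amber_bauble from where it was at the start of the episode below 0.015 m and contact force between the fingers and canister below 0.1 N and contact force between the fingers and tray below 0.1 N and linear speed of each of canister, tray, blue_bauble, amber_bauble below 0.02 m/s); the robot touches nothing.
It fails at once if the amber bauble is shifted by more than 15 mm or tipped (distance of amber_bauble from where it was at the start of the episode above 0.015 m or angle between amber_bauble's own z axis and vertical above 0.3 rad).
It fails at once if the blue bauble is dropped (falls free faster than 0.7 m/s, a fall of 25 mm) (linear speed of blue_bauble above 0.7 m/s and contact force between the fingers and blue_bauble below 0.05 N).
It fails at once if the blue bauble, the canister or the tray is tipped over (angle between any of blue_bauble, canister, tray's own z axis and vertical above 0.8 rad).
It also fails if it takes over 136 s, if anything falls off the work surface, if the arm or the gripper's body presses on something with over 40 N, if the wrist force passes 120 N, or if a joint passes its speed limit or range.

### The arm

A 6-joint arm with a two-finger parallel gripper is mounted at the origin on the work surface. World frame = base frame: x ahead of the robot, y to its left, z up, the work surface at z = 0. Lengths are in m, angles in degrees, forces in N, time in s.
With the tool pointing down it reaches from about 0.375 to 0.75 m from the base axis. Payload 9 kg.
Tool frame: the origin (TCP) lies at the centre of the arm's flange, where the gripper is bolted on; the fingertips stand 173 mm ahead of it and the grasp point (between the pads) lies grip_depth ahead of it (grip_depth is the distance from the TCP to the grasp point, in m); z points along the fingers, y is the line along which they close (so a half turn about z gives the same grasp; the last joint's range is limited). The gripper opens to 85 mm and grips with 20 to 120 N. Pads are 22 mm wide; open, the fingers measure 114 mm over their backs; the gripper's body (76 mm by 85 mm) begins 54 mm behind the grasp point. The pads swing forward as they close: fully open they stand 13 mm farther back than shut.
Start: joints at [58.631, 5.964, 5.575, 89.605, 0, 77.527], TCP at [0.194, 0.568, 0.405] pointing down, gripper open.
Joint ranges: [-171.21, 171.21], [-48.23, 106.86], [-62.78, 66.21], [-105.2, 120.99], [-86.42, 89.51], [-180, 180]. Speed limits (degrees/s): [127.2, 127.2, 147.25, 180, 180, 180].

### API

Orientations are given as [roll, pitch, yaw] about the fixed x, y, z axes, in that order (R = Rz(yaw) Ry(pitch) Rx(roll)).
In Python, from station import get_obs, grab_frame, close_job, grip_depth gives the robot as it stands.
- The arm moves only by the shell command python3 -m handwheel 'ROWS' [FORCE]. ROWS is JSON, a list of rows, each an object with "slide": the shift along the tool's x, y, z in m, a list of three; "rotation": the turn, a rotation vector about the tool's x, y, z in rad, a list of three; "hand": the closure, from -1 (fully open) to 1 (shut). A call has 1 to 12 rows; each row shifts and turns the commanded pose from where the row before left it, along the tool's axes as they then stand; what a row does not reach is not made up. A row lasts 1/10 s, in which the tool goes at most 50 mm and 8.59 degrees, less where a joint would pass 70% of its speed; a pose out of reach is approached as far as the arm can. A call is refused whole if a number of a shift passes 0.05 or a number of a turn 0.15, either way. A call with a gripper value outside its range is refused whole. The fingers move at their own pace and stop on an object; FORCE is the grip in N (left out, the last holds). Time passes only in rows, so rows that do not move let the fingers close. It gives the time, the measured TCP pose, the force, the opening and the grip force at its end, in the units of the state.
- get_obs(): the state, without advancing time (a new reading comes with each control period).
- grab_frame(name): name is "scene" or "top" or "wrist"; returns a dict with "color" (384x512x3 uint8, red, green, blue), "mtx" (3x3 intrinsics, pixels), "pose" (4x4, takes a point from camera to world coordinates). Camera axes: x right, y down, z forward; pixel columns grow to the right and rows downward; lengths in m; the calibration is good to about 2 mm. A picture is of the moment at which its call begins. There is no depth.
- close_job(): hands the job in; it is judged then, once.
The state is a dict: "time": time; "q": joint angles; "dq": joint speeds; "tau": joint torques, N m; "position": TCP position; "orientation": TCP orientation; "wrist_force": force on the tool from outside, world axes, zero at the start; "ft_torque": the same for the moment, N m; "grip_width": opening from 0.0 (shut) to 1.0 (fully open); "grip_force": force on a finger pad.
Only numpy, scipy, OpenCV 4.12 (cv2) and the standard library are available. Lean on these libraries where they do the work, as an engineer would, in place of code of your own. Each camera call takes 0.05 s, during which the arm holds its last target. There are 200 camera calls.

## Working session

There is one attempt and no reset: what is moved stays moved. The work goes in short steps, Python scripts to look and compute and a shell command to move; the robot and the scene stay as the last step left them, time stands still between calls to the robot, and variables do not carry over. Pictures are saved under pics/ and viewed, at most 14 in all, crops included, and the job is handed in when it is done.

```bash
ls; mkdir -p pics; python3 - <<'E'
from station import get_obs, grab_frame, grip_depth
import cv2,numpy as np
np.set_printoptions(precision=4,suppress=True)
print(get_obs(), grip_depth)
ims=[]
for n in("scene","top"):
    f=grab_frame(n); cv2.imwrite(f"pics/{n}0.png",f["color"][...,::-1]); np.savez(f"pics/{n}0.npz",**f)
    print(n,f["mtx"],f["pose"])
E
```

```text
pics
{'time': 0.0, 'q': array([58.6321,  5.9985,  5.526 , 89.6025,  0.0005, 77.5259]), 'dq': array([ 0.0327, -0.0139, -0.0004,  0.0539, -0.0864, -0.004 ]), 'tau': array([  0.0013, -55.6927,  50.3654,   0.0167,  -0.0003,   0.0001]), 'position': array([0.1942, 0.5676, 0.4039]), 'orientation': array([-179.9269,   -0.0167,  161.1062]), 'wrist_force': array([0.1944, 0.4244, 0.0394]), 'ft_torque': array([-0.0103,  0.039 ,  0.017 ]), 'grip_force': 0.0, 'grip_width': 0.9995186565143263} 0.1547
scene [[384.2097   0.     262.7195]
 [  0.     384.2097 190.2902]
 [  0.       0.       1.    ]] [[-0.377   0.7585 -0.5316  0.9521]
 [ 0.9262  0.3036 -0.2235  0.177 ]
 [-0.0081 -0.5767 -0.8169  0.7333]
 [ 0.      0.      0.      1.    ]]
top [[428.5306   0.     251.7507]
 [  0.     428.5306 194.3066]
 [  0.       0.       1.    ]] [[-0.0183 -0.9939  0.1088  0.4041]
 [-0.9998  0.0183 -0.0013  0.0044]
 [-0.0007 -0.1088 -0.9941  1.1446]
 [ 0.      0.      0.      1.    ]]
```

View pics/top0.png

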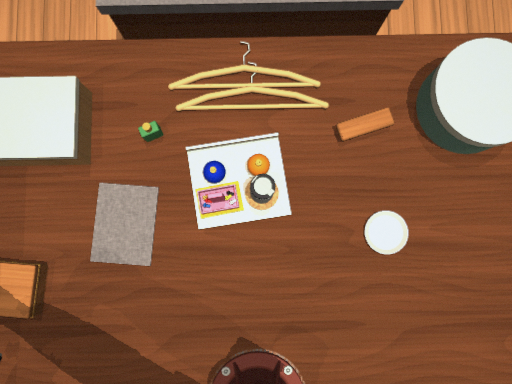

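View pics/scene0.png

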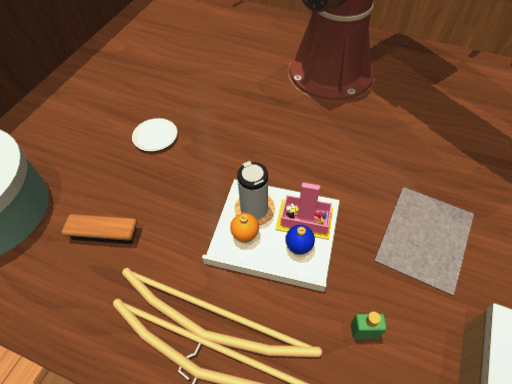

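```bash
cat > h.py <<'E'
import cv2,numpy as np
np.set_printoptions(precision=4,suppress=True)
def ray(f,p):
    d=f["pose"][:3,:3]@np.linalg.inv(f["mtx"])@np.array([p[0],p[1],1.]); return f["pose"][:3,3],d/np.linalg.norm(d)
def plane(f,p,z):
    o,d=ray(f,p); return o+d*(z-o[2])/d[2]
def tri(f,p,g,q):
    o,d=ray(f,p);u,e=ray(g,q)
    s=np.linalg.lstsq(np.c_[d,-e],u-o,rcond=None)[0]; a=o+d*s[0];b=u+e*s[1]
    return (a+b)/2,np.linalg.norm(a-b)
def proj(f,P):
    c=np.linalg.inv(f["pose"])@np.append(P,1); c=f["mtx"]@c[:3]; return c[:2]/c[2]
def blobs(f,lo,hi,box,amin=15):
    """contours (HSV range) inside box x0,y0,x1,y1, largest first"""
    h=cv2.cvtColor(f["color"],cv2.COLOR_RGB2HSV); m=cv2.inRange(h,lo,hi); k=np.zeros_like(m)
    x0,y0,x1,y1=box; k[y0:y1,x0:x1]=m[y0:y1,x0:x1]
    cs=cv2.findContours(k,cv2.RETR_EXTERNAL,cv2.CHAIN_APPROX_NONE)[0]
    return sorted([c for c in cs if cv2.contourArea(c)>=amin],key=cv2.contourArea,reverse=True)
def cen(c):
    m=cv2.moments(c); return np.array([m["m10"]/m["m00"],m["m01"]/m["m00"]])
def load(n): return dict(np.load(f"pics/{n}.npz"))
E
python3 - <<'E'
from h import *
T=load("top0");S=load("scene0")
a=cv2.resize(T["color"][125:235,170:300],None,fx=4,fy=4,interpolation=cv2.INTER_CUBIC)
b=cv2.resize(S["color"][155:295,200:345],None,fx=3.14,fy=3.14,interpolation=cv2.INTER_CUBIC)
c=np.zeros((440,800,3),np.uint8);b=cv2.resize(b,(280*1,270)) if 0 else b
w=800-520
bb=S["color"][155:265,232:332]; bb=cv2.resize(bb,(280,308),interpolation=cv2.INTER_CUBIC)
c[:440,:520]=a;c[:308,520:]=bb
cv2.imwrite("pics/z0.png",c[...,::-1])
for nm,f,lo,hi,box in [("mat",T,(0,0,70),(180,60,200),(85,175,165,275)),("dish",T,(0,0,150),(180,50,255),(355,205,420,265)),
 ("matS",S,(0,0,60),(180,60,220),(370,180,485,300)),("dishS",S,(0,0,150),(180,60,255),(120,110,190,160)),
 ("yellow",T,(22,150,120),(35,255,255),(190,178,245,222)),("blue",T,(110,120,40),(130,255,255),(190,150,240,195)),("amber",T,(8,150,120),(18,255,255),(240,145,275,178)),
 ("blueS",S,(110,120,40),(130,255,255),(270,210,330,265)),("amberS",S,(5,180,120),(20,255,255),(220,205,265,248)),
 ("disc",T,(0,0,120),(180,60,255),(248,172,278,202)),("discS",S,(0,0,100),(180,60,255),(236,155,270,188)),
 ("pinkT",T,(160,60,60),(178,255,255),(190,178,245,222)),("pinkS",S,(160,60,60),(178,255,255),(275,175,335,240))]:
    for c in blobs(f,lo,hi,box)[:2]:
        (r0,r1,r2)=cv2.minAreaRect(c); print(nm,cv2.contourArea(c),cen(c),np.array(r0),np.array(r1),r2,cv2.boundingRect(c))
E
```

```text
mat 4577.5 [124.2125 223.983 ] [124.0157 223.8472] [60.2697 80.0622] 5.877392768859863 (90, 183, 69, 83)
dish 1457.0 [386.2205 231.9578] [386.0001 232.    ] [43.8406 42.4264] 45.0 (365, 210, 44, 45)
matS 6373.0 [425.7752 239.7953] [427.8405 240.4102] [85.7444 83.1038] 21.25050163269043 (375, 188, 98, 107)
dishS 1114.0 [154.1089 134.1299] [154.5 134. ] [32. 45.] 90.0 (132, 118, 46, 33)
yellow 140.0 [227.3083 202.8833] [219.2483 199.0326] [29.105  42.5966] 79.04593658447266 (196, 181, 47, 37)
blue 339.5 [213.9681 171.407 ] [214.  171.5] [21. 20.] 90.0 (204, 161, 21, 22)
amber 335.0 [257.9398 164.2075] [258.5 164.5] [21. 21.] 90.0 (248, 154, 22, 22)
blueS 607.0 [299.8509 238.9143] [299.9 238.8] [28.1745 27.7272] 63.43495178222656 (286, 225, 29, 29)
amberS 587.5 [244.3416 226.8854] [244.25 226.75] [26.8701 27.5772] 45.0 (231, 213, 28, 29)
disc 305.0 [261.6355 184.8503] [260.1117 184.6977] [30.1367 17.9857] 15.5241117477417 (248, 172, 27, 24)
disc 62.0 [273.5806 176.0887] [272. 179.] [14. 10.] 90.0 (267, 172, 11, 15)
discS 331.5 [252.3122 172.549 ] [252.8 172.9] [25.4912 18.783 ] 26.56505012512207 (242, 161, 22, 24)
discS 16.5 [237.4242 183.899 ] [239. 183.] [8. 6.] 90.0 (236, 179, 7, 9)
pinkT 694.0 [216.0399 198.1287] [217.8784 198.7702] [22.8515 37.9762] 80.53767395019531 (198, 185, 41, 29)
pinkS 1530.5 [306.8083 209.6036] [307.5 206.5] [46.6756 46.2834] 11.309932708740234 (282, 183, 50, 50)
```

View pics/z0.png

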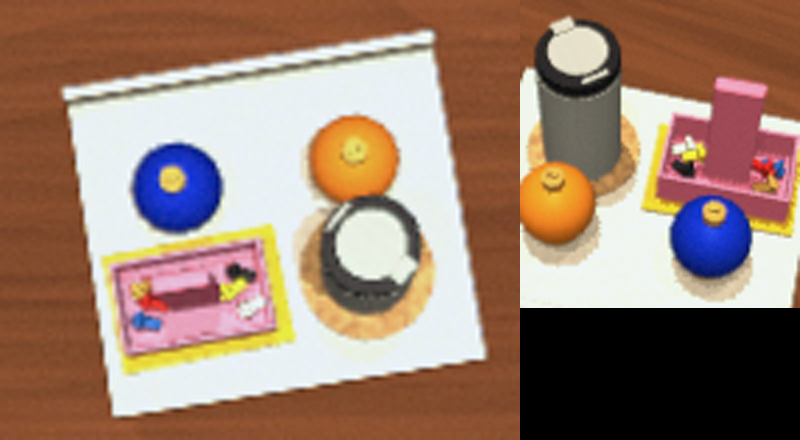

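```bash
python3 - <<'E'
from h import *
T=load("top0");S=load("scene0")
P={}
for n,p,q in [("blue",(214,171.4),(299.9,238.9)),("amber",(258.2,164.3),(244.3,226.9)),("disc",(262.75,186.5),(252.3,172.6)),("handle",(217,197),(310.6,186.1)),
  ("dish",(386.1,232),(154.2,134.1)),("mat",(124.1,223.9),(426.8,240)),("bluecap",(213,169.7),(301.4,230.7)),("ambercap",(258.3,162.8),(244,219.5))]:
    print(n,*tri(T,p,S,q))
pc=[plane(T,p,.011)[:2] for p in [(195.75,189.5),(237.5,181.25),(243.75,209.5),(201.5,218)]]; pc=np.array(pc)
print("pad",pc.mean(0),np.linalg.norm(np.diff(pc,axis=0),axis=1),[np.degrees(np.arctan2(*(pc[b]-pc[a])[::-1])) for a,b in((1,0),(2,3),(1,2),(0,3))])
print("coaster",plane(T,(262,192.5),.011),"dish",plane(T,(386.1,232),.012))
c=blobs(T,(0,0,70),(180,60,200),(85,175,165,275))[0]
m=np.array([plane(T,p,.004)[:2] for p in cv2.boxPoints(cv2.minAreaRect(c))]);print("mat",m.mean(0),m)
b=np.array([plane(T,(170+x/4,125+y/4),.008)[:2] for x,y in[(63,92),(433,35),(486,355),(114,415)]]);print("board",b)
from station import get_obs,grab_frame
f=grab_frame("wrist");print(f["pose"],f["mtx"])
E
```

```text
blue [0.5861 0.1015 0.0421] 0.0028653749180027554
amber [ 0.6026 -0.014   0.0422] 0.002893213385533022
disc [ 0.5322 -0.0224  0.1365] 0.00203328812258222
handle [0.5103 0.0898 0.121 ] 0.006531392131238863
dish [ 0.4213 -0.3487  0.0098] 0.0019850941135374773
mat [ 0.4567  0.351  -0.0135] 0.004351354179701498
bluecap [0.5851 0.1015 0.0743] 0.003496657231020427
ambercap [ 0.6014 -0.0138  0.0701] 0.0029803741291347724
pad [0.5158 0.0885] [0.1134 0.0774 0.114 ] [np.float64(100.23209158050268), np.float64(100.34979982771671), np.float64(-168.48919405090516), np.float64(-168.94141212540202)]
coaster [ 0.5325 -0.0245  0.011 ] dish [ 0.4217 -0.349   0.012 ]
mat [0.4572 0.3438] [[0.3612 0.4322]
 [0.5726 0.415 ]
 [0.5529 0.2538]
 [0.3422 0.2742]]
board [[ 0.6575  0.1788]
 [ 0.6922 -0.0719]
 [ 0.4746 -0.1017]
 [ 0.4394  0.1454]]
[[ 0.3239  0.8944  0.3085  0.1138]
 [ 0.9461 -0.3061 -0.106   0.596 ]
 [-0.0003  0.3262 -0.9453  0.3735]
 [ 0.      0.      0.      1.    ]] [[288.3604   0.     251.8074]
 [  0.     288.3604 190.1124]
 [  0.       0.       1.    ]]
```

```bash
cat >> h.py <<'E'
from scipy.spatial.transform import Rotation as Ro
def go(x,y,z,yaw=None):
    """print remaining shift in tool axes (mm) and turn about tool axes (rad) to TCP target"""
    from station import get_obs
    o=get_obs(); R=Ro.from_euler("xyz",o["orientation"],degrees=True)
    rv=np.zeros(3); Rt=R
    if yaw is not None:
        Rt=Ro.from_euler("xyz",[180,0,yaw],degrees=True); rv=(R.inv()*Rt).as_rotvec()
    d=np.array([x,y,z])-o["position"]
    print("t",o["time"],"pos",o["position"],"rpy",o["orientation"],"turn first",rv,"then slide mm",Rt.inv().apply(d)*1e3)
E
python3 -m handwheel '[{"slide":[0,0,0],"rotation":[0,0,0.14],"hand":-1},{"slide":[0,0,0],"rotation":[0,0,0.14],"hand":-1},{"slide":[0,0,0],"rotation":[0,0,0.14],"hand":-1},{"slide":[0,0,0],"rotation":[0,0,0.14],"hand":-1},{"slide":[0,0,0],"rotation":[0,0,0.14],"hand":-1},{"slide":[0,0,0],"rotation":[0,0,0.14],"hand":-1},{"slide":[0,0,0],"rotation":[0,0,0.14],"hand":-1},{"slide":[0,0,0],"rotation":[0,0,0.12],"hand":-1},{"slide":[-0.04,0.018,0],"rotation":[0,0,0],"hand":-1},{"slide":[-0.04,0.018,0],"rotation":[0,0,0],"hand":-1},{"slide":[-0.04,0.018,0],"rotation":[0,0,0],"hand":-1},{"slide":[-0.04,0.018,0],"rotation":[0,0,0],"hand":-1}]' 40
python3 -c "
from h import *
go(.525,.03,.4,98)"
```

```text
time: 1.35
position: [0.2885, 0.418, 0.4044]
orientation: [-180.0, 0.0, 98.1]
wrist_force: [0.9, -0.2, -0.1]
grip_width: 1.001
grip_force: 0.0
t 1.35 pos [0.2885 0.418  0.4044] rpy [-179.9938    0.0066   98.1132] turn first [-0.0001  0.0001  0.002 ] then slide mm [-417.1003  180.2154    4.4206]
```

```bash
python3 -m handwheel '[{"slide":[-0.042,0.018,0],"rotation":[0,0,0],"hand":-1},{"slide":[-0.042,0.018,0],"rotation":[0,0,0],"hand":-1},{"slide":[-0.042,0.018,0],"rotation":[0,0,0],"hand":-1},{"slide":[-0.042,0.018,0],"rotation":[0,0,0],"hand":-1},{"slide":[-0.042,0.018,0],"rotation":[0,0,0],"hand":-1},{"slide":[-0.042,0.018,0],"rotation":[0,0,0],"hand":-1},{"slide":[-0.042,0.018,0],"rotation":[0,0,0],"hand":-1},{"slide":[-0.042,0.018,0],"rotation":[0,0,0],"hand":-1},{"slide":[-0.042,0.018,0],"rotation":[0,0,0],"hand":-1},{"slide":[-0.04,0.018,0],"rotation":[0,0,0],"hand":-1},{"slide":[0,0,0],"rotation":[0,0,0],"hand":-1},{"slide":[0,0,0],"rotation":[0,0,0],"hand":-1}]'
python3 - <<'E'
from h import *
from station import grab_frame
go(.525,.03,.4,98)
f=grab_frame("wrist");np.savez("pics/w1.npz",**f);cv2.imwrite("pics/w1.png",f["color"][...,::-1])
for P in[(.532,-.0235,.14),(.516,.0885,.133)]:print(proj(f,P))
E
```

```text
time: 2.55
position: [0.5251, 0.0301, 0.4042]
orientation: [-179.9, -0.0, 98.0]
wrist_force: [0.8, 0.4, 0.2]
grip_width: 1.0
grip_force: 0.0
t 2.55 pos [0.5251 0.0301 0.4042] rpy [-179.9305   -0.0433   97.9675] turn first [-0.0012 -0.0008 -0.0006] then slide mm [-0.0754 -0.1409  4.1512]
[251.9593 250.6739]
[251.5879 125.0223]
```

View pics/w1.png

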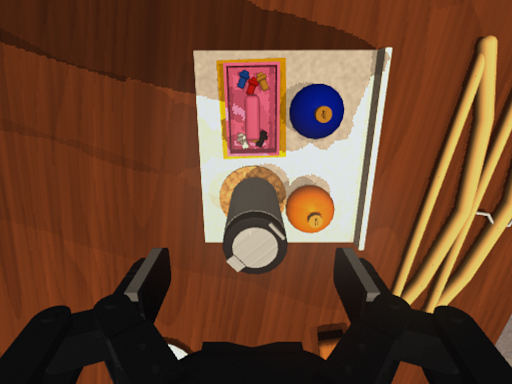

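```bash
python3 -m handwheel '[{"slide":[-0.027,0,0.03],"rotation":[0,0,0],"hand":-1},{"slide":[-0.027,0,0.03],"rotation":[0,0,0],"hand":-1},{"slide":[0,0,0],"rotation":[0,0,0],"hand":-1},{"slide":[0,0,0],"rotation":[0,0,0],"hand":-1},{"slide":[0,0,0],"rotation":[0,0,0],"hand":-1}]'
python3 - <<'E'
from h import *
from station import grab_frame
f=grab_frame("wrist");np.savez("pics/w2.npz",**f);g=load("w1")
a=cv2.resize(g["color"][50:280,190:370],(360,460),interpolation=cv2.INTER_CUBIC)
c=np.zeros((460,800,3),np.uint8);c[:,:360]=a;c[:384,362:362+438]=f["color"][:,30:468]
cv2.imwrite("pics/z1.png",c[...,::-1])
E
```

```text
time: 3.1
position: [0.5326, -0.0214, 0.3461]
orientation: [179.9, 0.0, 98.2]
wrist_force: [-0.9, 0.5, 0.5]
grip_width: 1.002
grip_force: 0.0
```

View pics/z1.png

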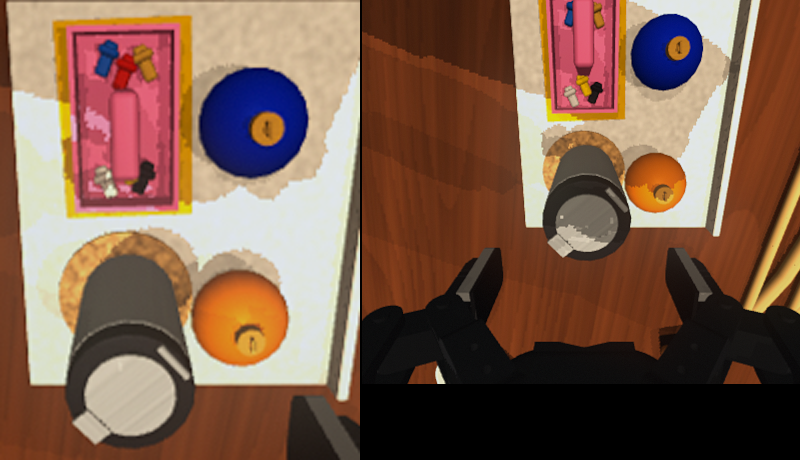

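```bash
python3 - <<'E'
from h import *
A=load("w1");B=load("w2");T=load("top0")
for n,p,q in [("disc",(254.5,248),(254,222)),("blue",(317,111),(335,52)),("bluecap",(323.5,114),(347,48)),("amber",(310,208.5),(324,183)),("handle end",(252,138),(251,68)),("padcorner R",(285,156),(292,118))]:
    print(n,*tri(A,p,B,q))
print("handle ctr",plane(A,(252,116.5),.133),"vs top view",plane(T,(217.3,195.8),.133))
pc=np.array([plane(A,(190+x/2,50+y/2),.011)[:2] for x,y in[(53,22),(190,15),(191,214),(68,217)]]);print("pad",pc.mean(0),pc)
print("disc",plane(A,(254.5,248),.14),plane(B,(254,222),.14))
print("coaster w1",plane(A,(253,190),.011), "edges",[plane(A,(190+x/2,50+y/2),.011)[:2] for x,y in[(126,231),(60,285),(192,285)]])
E
```

```text
disc [ 0.5327 -0.0126  0.1535] 0.00010623287304497675
blue [0.5862 0.1039 0.0458] 0.00011788289296675476
bluecap [0.5863 0.103  0.0779] 0.00041727101317759057
amber [ 0.6039 -0.0127  0.0412] 0.0008425354784824806
handle end [0.518  0.0763 0.1213] 8.531510167801935e-06
padcorner R [0.5652 0.0428 0.0115] 3.0017361703091043e-05
handle ctr [0.5154 0.0953 0.133 ] vs top view [0.5127 0.0849 0.133 ]
pad [0.5168 0.0918] [[0.4675 0.1413]
 [0.5451 0.1559]
 [0.5661 0.0415]
 [0.4884 0.0286]]
disc [ 0.5339 -0.0204  0.14  ] [ 0.5336 -0.0189  0.14  ]
coaster w1 [ 0.5312 -0.0085  0.011 ] edges [array([0.5265, 0.0246]), array([ 0.4881, -0.0181]), array([ 0.5753, -0.0059])]
```

```bash
python3 -m handwheel '[{"slide":[0,0.001,0.027],"rotation":[0,0,0],"hand":-1},{"slide":[0,0,0.027],"rotation":[0,0,0],"hand":-1},{"slide":[0,0,0.027],"rotation":[0,0,0],"hand":-1},{"slide":[0,0,0],"rotation":[0,0,0],"hand":-1},{"slide":[0,0,0],"rotation":[0,0,0],"hand":1},{"slide":[0,0,0],"rotation":[0,0,0],"hand":1},{"slide":[0,0,0],"rotation":[0,0,0],"hand":1},{"slide":[0,0,0],"rotation":[0,0,0],"hand":1},{"slide":[0,0,0],"rotation":[0,0,0],"hand":1},{"slide":[0,0,0],"rotation":[0,0,0],"hand":1},{"slide":[0,0,0],"rotation":[0,0,0],"hand":1},{"slide":[0,0,0],"rotation":[0,0,0],"hand":1}]' 40
python3 -c "
from h import *
go(.522,.339,.40,98)"
```

```text
time: 4.35
position: [0.5345, -0.0226, 0.2663]
orientation: [179.8, 0.1, 98.1]
wrist_force: [0.5, 1.5, 7.8]
grip_width: 0.709
grip_force: 44.5
t 4.35 pos [ 0.5345 -0.0226  0.2663] rpy [179.7906   0.0633  98.0872] turn first [0.0037 0.0011 0.0015] then slide mm [ 359.7698   37.9492 -133.6501]
```

```bash
python3 -m handwheel '[{"slide":[0,0,-0.025],"rotation":[0,0,0],"hand":1},{"slide":[0,0,-0.04],"rotation":[0,0,0],"hand":1},{"slide":[0,0,-0.045],"rotation":[0,0,0],"hand":1},{"slide":[0,0,-0.04],"rotation":[0,0,0],"hand":1},{"slide":[0.03,0.003,0],"rotation":[0,0,0],"hand":1},{"slide":[0.045,0.005,0],"rotation":[0,0,0],"hand":1},{"slide":[0.045,0.005,0],"rotation":[0,0,0],"hand":1},{"slide":[0.045,0.005,0],"rotation":[0,0,0],"hand":1},{"slide":[0.045,0.005,0],"rotation":[0,0,0],"hand":1},{"slide":[0.045,0.005,0],"rotation":[0,0,0],"hand":1},{"slide":[0.045,0.005,0],"rotation":[0,0,0],"hand":1},{"slide":[0.03,0.005,0],"rotation":[0,0,0],"hand":1}]'
python3 -c "
from h import *
go(.522,.339,.259,98)"
```

```text
time: 5.55
position: [0.5241, 0.3124, 0.4147]
orientation: [179.9, -0.0, 98.2]
wrist_force: [0.3, 0.2, -1.3]
grip_width: 0.712
grip_force: 44.9
t 5.55 pos [0.5241 0.3124 0.4147] rpy [179.933   -0.0437  98.1798] turn first [ 0.0012 -0.0008  0.0031] then slide mm [ 26.6128   1.6343 155.6714]
```

```bash
python3 -m handwheel '[{"slide":[0.02,0,0.03],"rotation":[0,0,0],"hand":1},{"slide":[0.006,0,0.04],"rotation":[0,0,0],"hand":1},{"slide":[0,0,0.04],"rotation":[0,0,0],"hand":1},{"slide":[0,0,0.03],"rotation":[0,0,0],"hand":1},{"slide":[0,0,0.008],"rotation":[0,0,0],"hand":1},{"slide":[0,0,0.003],"rotation":[0,0,0],"hand":1},{"slide":[0,0,0],"rotation":[0,0,0],"hand":1},{"slide":[0,0,0],"rotation":[0,0,0],"hand":1}]'
python3 -c "
from h import *
go(.522,.339,.259,98)"
```

```text
time: 6.35
position: [0.522, 0.3355, 0.2651]
orientation: [179.8, -0.0, 98.1]
wrist_force: [-0.2, 0.4, -2.6]
grip_width: 0.711
grip_force: 44.9
t 6.35 pos [0.522  0.3355 0.2651] rpy [179.8149  -0.0453  98.0697] turn first [ 0.0032 -0.0008  0.0012] then slide mm [3.444  0.4546 6.1176]
```

Held weight reads about 2.6 N. Lower slowly to contact.

```bash
python3 -m handwheel '[{"slide":[0,0,0.002],"rotation":[0,0,0],"hand":1},{"slide":[0,0,0.002],"rotation":[0,0,0],"hand":1},{"slide":[0,0,0],"rotation":[0,0,0],"hand":1},{"slide":[0,0,0],"rotation":[0,0,0],"hand":1}]'; python3 -m handwheel '[{"slide":[0,0,0.002],"rotation":[0,0,0],"hand":1},{"slide":[0,0,0],"rotation":[0,0,0],"hand":1},{"slide":[0,0,0],"rotation":[0,0,0],"hand":1}]'
```

```text
time: 6.75
position: [0.5215, 0.3355, 0.2594]
orientation: [179.9, -0.0, 98.1]
wrist_force: [1.1, 0.1, 1.9]
grip_width: 0.718
grip_force: 45.2
time: 7.05
position: [0.5215, 0.3356, 0.2593]
orientation: [179.9, -0.0, 98.1]
wrist_force: [-4.4, -0.7, 15.6]
grip_width: 0.711
grip_force: 46.5
```

```bash
python3 -m handwheel '[{"slide":[0,0,-0.001],"rotation":[0,0,0],"hand":-1},{"slide":[0,0,0],"rotation":[0,0,0],"hand":-1},{"slide":[0,0,0],"rotation":[0,0,0],"hand":-1},{"slide":[0,0,0],"rotation":[0,0,0],"hand":-1},{"slide":[0,0,0],"rotation":[0,0,0],"hand":-1},{"slide":[0,0,-0.02],"rotation":[0,0,0],"hand":-1},{"slide":[0,0,-0.035],"rotation":[0,0,0],"hand":-1},{"slide":[0,0,-0.045],"rotation":[0,0,0],"hand":-1},{"slide":[0,0,-0.045],"rotation":[0,0,0],"hand":-1},{"slide":[0,0,0],"rotation":[0,0,0],"hand":-1}]'
python3 - <<'E'
from h import *
from station import grab_frame
go(.5163,.092,.36,98)
f=grab_frame("wrist");np.savez("pics/w3.npz",**f);t=grab_frame("top")
c=np.vstack([f["color"],np.zeros((0,512,3),np.uint8)])
a=np.zeros((384,800,3),np.uint8);a[:,:512]=c;a[:,512:]=cv2.resize(t["color"][125:269,150:258],(288,384))
cv2.imwrite("pics/z2.png",a[...,::-1])
E
```

```text
time: 8.05
position: [0.522, 0.3356, 0.4101]
orientation: [179.4, -0.1, 98.1]
wrist_force: [0.3, 0.8, 0.0]
grip_width: 1.007
grip_force: 0.0
t 8.05 pos [0.522  0.3356 0.4101] rpy [179.4363  -0.1289  98.0827] turn first [ 0.0098 -0.0023  0.0014] then slide mm [-240.4793  -39.5923   50.1071]
```

View pics/z2.png

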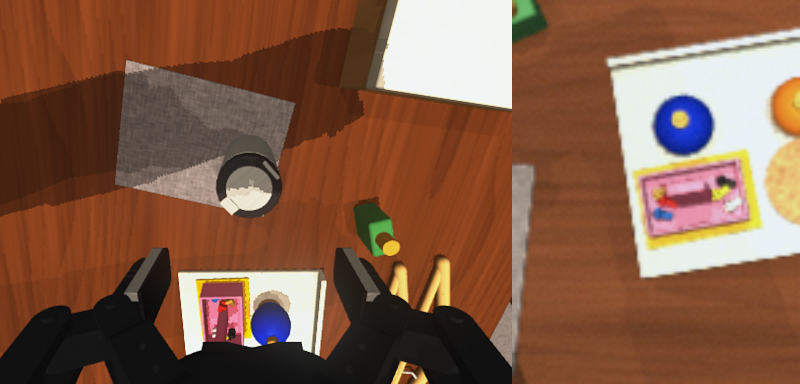

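```bash
python3 -m handwheel '[{"slide":[-0.04,-0.0066,0.005],"rotation":[0,0,0],"hand":-1},{"slide":[-0.04,-0.0066,0.01],"rotation":[0,0,0],"hand":-1},{"slide":[-0.04,-0.0066,0.01],"rotation":[0,0,0],"hand":-1},{"slide":[-0.04,-0.0066,0.01],"rotation":[0,0,0],"hand":-1},{"slide":[-0.04,-0.0066,0.01],"rotation":[0,0,0],"hand":-1},{"slide":[-0.04,-0.0066,0.005],"rotation":[0,0,0],"hand":-1},{"slide":[0,0,0],"rotation":[0,0,0],"hand":-1},{"slide":[0,0,0],"rotation":[0,0,0],"hand":-1},{"slide":[0,0,0],"rotation":[0,0,0],"hand":-1}]'
python3 - <<'E'
from h import *
from station import grab_frame
go(.5163,.090,.36,98)
f=grab_frame("wrist");np.savez("pics/w4.npz",**f);t=grab_frame("top");np.savez("pics/top1.npz",**t)
w=load("w3")
m=np.array([plane(w,p,.004)[:2] for p in[(125,60),(295,101),(115,184)]]);print("mat3",m,(m[1]+m[2])/2)
c=blobs(t,(5,40,120),(22,150,255),(243,170,285,212))
for k in c[:2]:
    e=cv2.fitEllipse(k);print("coaster",e,plane(t,e[0],.011))
a=np.zeros((400,800,3),np.uint8);a[:384,:400]=f["color"][:,60:460];a[:,400:]=cv2.resize(t["color"][165:215,245:295],(400,400),interpolation=cv2.INTER_CUBIC)
cv2.imwrite("pics/z3.png",a[...,::-1])
E
```

```text
time: 9.05
position: [0.5155, 0.0927, 0.3519]
orientation: [-179.9, -0.0, 98.1]
wrist_force: [-0.6, -0.3, 0.9]
grip_width: 1.001
grip_force: 0.0
t 9.05 pos [0.5155 0.0927 0.3519] rpy [-179.9336   -0.0365   98.1048] turn first [-0.0012 -0.0006  0.0018] then slide mm [-2.8307  0.3975 -8.1223]
mat3 [[0.3593 0.4347]
 [0.5685 0.4173]
 [0.3459 0.2767]] [0.4572 0.347 ]
coaster ((260.4987487792969, 190.95480346679688), (32.24893569946289, 38.58937454223633), 155.7670440673828) [ 0.5367 -0.0206  0.011 ]
```

View pics/z3.png

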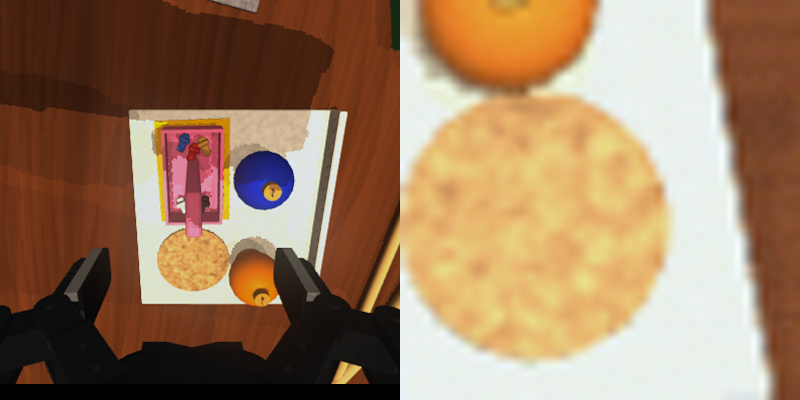

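```bash
python3 - <<'E'
from h import *
W=load("w4");T=load("top1");A=load("w1")
print("coaster",tri(W,(252.5,259.5),T,(261.75,193.3)),plane(W,(252.5,259.5),.011),plane(T,(261.75,193.3),.011))
print("handle end",tri(A,(252,138),W,(253,237)),plane(W,(253,237),.133),plane(A,(252,138),.133))
pc=np.array([plane(W,(x+60,y),.011)[:2] for x,y in[(155,119),(229,118),(229,220),(162,222)]]);print("pad",pc.mean(0),pc)
for p,q in [((218,61),(215,119)),((285.5,157),(289,220))]: print(tri(A,p,W,q))
E
```

```text
coaster (array([ 0.5317, -0.024 ,  0.0022]), np.float64(0.0008549480381860053)) [ 0.5314 -0.0185  0.011 ] [ 0.5303 -0.0238  0.011 ]
handle end (array([0.5177, 0.0784, 0.135 ]), np.float64(3.470289041041404e-05)) [0.5179 0.0773 0.133 ] [0.5178 0.0781 0.133 ]
pad [0.517  0.0921] [[0.4683 0.1442]
 [0.545  0.1562]
 [0.5664 0.0408]
 [0.4884 0.027 ]]
(array([ 0.4671,  0.1427, -0.0039]), np.float64(0.0008110592785834388))
(array([0.5658, 0.042 , 0.0139]), np.float64(9.716198660737228e-05))
```

```bash
python3 -m handwheel '[{"slide":[0,0,0.03],"rotation":[0,0,0],"hand":-1},{"slide":[0,0.001,0.03],"rotation":[0,0,0],"hand":-1},{"slide":[0,0,0.025],"rotation":[0,0,0],"hand":-1},{"slide":[0,0,0],"rotation":[0,0,0],"hand":-1},{"slide":[0,0,0],"rotation":[0,0,0],"hand":1},{"slide":[0,0,0],"rotation":[0,0,0],"hand":1},{"slide":[0,0,0],"rotation":[0,0,0],"hand":1},{"slide":[0,0,0],"rotation":[0,0,0],"hand":1},{"slide":[0,0,0],"rotation":[0,0,0],"hand":1},{"slide":[0,0,0],"rotation":[0,0,0],"hand":1},{"slide":[0,0,0],"rotation":[0,0,0],"hand":1},{"slide":[0,0,0],"rotation":[0,0,0],"hand":1}]' 40
python3 -m handwheel '[{"slide":[0,0,0],"rotation":[0,0,0],"hand":1},{"slide":[0,0,0],"rotation":[0,0,0],"hand":1}]'
```

```text
time: 10.35
position: [0.5169, 0.0923, 0.2683]
orientation: [179.9, 0.0, 98.1]
wrist_force: [-1.4, -0.5, 5.7]
grip_width: 0.135
grip_force: 44.2
time: 10.55
position: [0.5169, 0.0923, 0.2683]
orientation: [179.9, 0.0, 98.1]
wrist_force: [-2.0, 0.7, 5.2]
grip_width: 0.134
grip_force: 44.2
```

```bash
python3 -m handwheel '[{"slide":[0,0,-0.025],"rotation":[0,0,0],"hand":1},{"slide":[0,0,-0.04],"rotation":[0,0,0],"hand":1},{"slide":[0,0,-0.04],"rotation":[0,0,0],"hand":1},{"slide":[0,0,-0.035],"rotation":[0,0,0],"hand":1},{"slide":[0.03,-0.009,0],"rotation":[0,0,0],"hand":1},{"slide":[0.045,-0.013,0],"rotation":[0,0,0],"hand":1},{"slide":[0.045,-0.013,0],"rotation":[0,0,0],"hand":1},{"slide":[0.045,-0.013,0],"rotation":[0,0,0],"hand":1},{"slide":[0.045,-0.013,0],"rotation":[0,0,0],"hand":1},{"slide":[0.04,-0.012,0],"rotation":[0,0,0],"hand":1},{"slide":[0.02,-0.005,0],"rotation":[0,0,0],"hand":1},{"slide":[0,0,0],"rotation":[0,0,0],"hand":1}]'
python3 -c "
from h import *
go(.402,.3485,.2615,98)"
```

```text
time: 11.75
position: [0.4001, 0.3506, 0.407]
orientation: [-179.9, -0.0, 98.3]
wrist_force: [-0.8, -0.7, -1.4]
grip_width: 0.133
grip_force: 43.2
t 11.75 pos [0.4001 0.3506 0.407 ] rpy [-179.9279   -0.0081   98.2785] turn first [-0.0013 -0.0001  0.0049] then slide mm [ -2.3766   1.5562 145.5122]
```

```bash
python3 -m handwheel '[{"slide":[0,0,0.03],"rotation":[0,0,0],"hand":1},{"slide":[0,0,0.04],"rotation":[0,0,0],"hand":1},{"slide":[0,0,0.04],"rotation":[0,0,0],"hand":1},{"slide":[0,0,0.025],"rotation":[0,0,0],"hand":1},{"slide":[0,0,0.005],"rotation":[0,0,0],"hand":1},{"slide":[0,0,0.002],"rotation":[0,0,0],"hand":1},{"slide":[0,0,0.002],"rotation":[0,0,0],"hand":1},{"slide":[0,0,0],"rotation":[0,0,0],"hand":1},{"slide":[0,0,0],"rotation":[0,0,0],"hand":1}]';python3 -m handwheel '[{"slide":[0,0,0.002],"rotation":[0,0,0],"hand":1},{"slide":[0,0,0],"rotation":[0,0,0],"hand":1},{"slide":[0,0,0],"rotation":[0,0,0],"hand":1}]'
```

```text
time: 12.65
position: [0.402, 0.3488, 0.265]
orientation: [179.9, -0.0, 98.1]
wrist_force: [0.6, 0.3, -1.2]
grip_width: 0.139
grip_force: 43.2
time: 12.95
position: [0.4015, 0.3487, 0.2618]
orientation: [180.0, -0.0, 98.1]
wrist_force: [1.2, 0.5, -2.0]
grip_width: 0.133
grip_force: 43.2
```

```bash
python3 -m handwheel '[{"slide":[0,0,0.002],"rotation":[0,0,0],"hand":1},{"slide":[0,0,0],"rotation":[0,0,0],"hand":1},{"slide":[0,0,0],"rotation":[0,0,0],"hand":1}]'
```

```text
time: 13.25
position: [0.4017, 0.3486, 0.2612]
orientation: [179.9, 0.0, 98.1]
wrist_force: [-3.1, -4.3, 10.7]
grip_width: 0.135
grip_force: 44.9
```

```bash
python3 -m handwheel '[{"slide":[0,0,-0.001],"rotation":[0,0,0],"hand":-1},{"slide":[0,0,0],"rotation":[0,0,0],"hand":-1},{"slide":[0,0,0],"rotation":[0,0,0],"hand":-1},{"slide":[0,0,0],"rotation":[0,0,0],"hand":-1},{"slide":[0,0,0],"rotation":[0,0,0],"hand":-1},{"slide":[0,0,0],"rotation":[0,0,0],"hand":-1},{"slide":[0,0,-0.02],"rotation":[0,0,0],"hand":-1},{"slide":[0,0,-0.035],"rotation":[0,0,0],"hand":-1},{"slide":[0,0,-0.04],"rotation":[0,0,0],"hand":-1},{"slide":[0,0,-0.04],"rotation":[0,0,0],"hand":-1},{"slide":[0,0,0],"rotation":[0,0,0],"hand":-1}]'
python3 - <<'E'
from h import *
from station import grab_frame
go(.575,.102,.35,98)
f=grab_frame("wrist");np.savez("pics/w5.npz",**f);t=grab_frame("top");np.savez("pics/top2.npz",**t)
a=np.zeros((384,800,3),np.uint8);a[:,:512]=f["color"];a[:,512:]=cv2.resize(t["color"][125:275,85:197],(288,384))
cv2.imwrite("pics/z4.png",a[...,::-1])
E
```

```text
time: 14.35
position: [0.4024, 0.3491, 0.4018]
orientation: [179.5, -0.2, 98.1]
wrist_force: [1.7, -0.2, 0.4]
grip_width: 1.001
grip_force: 0.0
t 14.35 pos [0.4024 0.3491 0.4018] rpy [179.5366  -0.1643  98.0822] turn first [ 0.0081 -0.0029  0.0014] then slide mm [-268.6961  136.5574   51.7547]
```

View pics/z4.png

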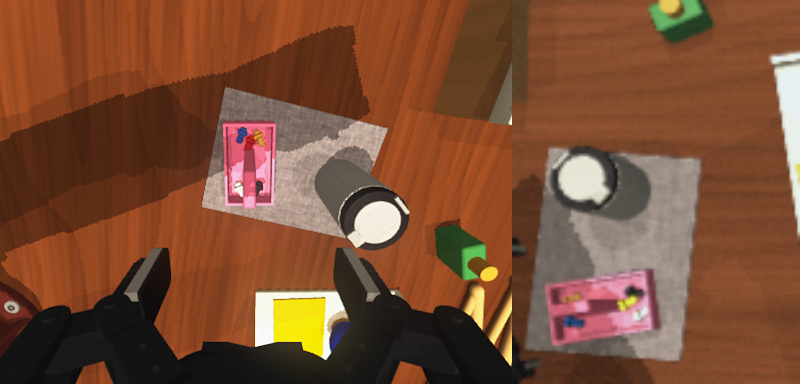

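```bash
python3 -m handwheel '[{"slide":[0,0,0],"rotation":[0,0,-0.14],"hand":-1},{"slide":[0,0,0],"rotation":[0,0,-0.14],"hand":-1},{"slide":[0,0,0],"rotation":[0,0,-0.14],"hand":-1},{"slide":[0,0,0],"rotation":[0,0,-0.14],"hand":-1},{"slide":[0,0,0],"rotation":[0,0,-0.14],"hand":-1},{"slide":[0,0,0],"rotation":[0,0,-0.14],"hand":-1},{"slide":[0,0,0],"rotation":[0,0,-0.14],"hand":-1},{"slide":[0,0,0],"rotation":[0,0,-0.14],"hand":-1},{"slide":[0,0,0],"rotation":[0,0,-0.14],"hand":-1},{"slide":[0,0,0],"rotation":[0,0,-0.14],"hand":-1},{"slide":[0,0,0],"rotation":[0,0,-0.14],"hand":-1},{"slide":[0,0,0],"rotation":[0,0,-0.03],"hand":-1}]'
python3 -m handwheel '[{"slide":[-0.01,-0.018,0],"rotation":[0,0,0],"hand":-1},{"slide":[-0.022,-0.04,0],"rotation":[0,0,0],"hand":-1},{"slide":[-0.022,-0.04,0],"rotation":[0,0,0],"hand":-1},{"slide":[-0.022,-0.04,0],"rotation":[0,0,0],"hand":-1},{"slide":[-0.022,-0.04,0],"rotation":[0,0,0],"hand":-1},{"slide":[-0.022,-0.04,0],"rotation":[0,0,0],"hand":-1},{"slide":[-0.022,-0.04,0],"rotation":[0,0,0],"hand":-1},{"slide":[-0.006,-0.011,0],"rotation":[0,0,0],"hand":-1},{"slide":[0,0,0],"rotation":[0,0,0],"hand":-1},{"slide":[0,0,0],"rotation":[0,0,0],"hand":-1}]'
python3 - <<'E'
from h import *
from station import grab_frame
go(.586,.103,.3,188)
f=grab_frame("wrist");np.savez("pics/w6.npz",**f);t=grab_frame("top");np.savez("pics/top3.npz",**t)
cv2.imwrite("pics/w6.png",f["color"][...,::-1])
E
```

```text
time: 15.65
position: [0.4013, 0.3485, 0.3939]
orientation: [-180.0, -0.1, -171.8]
wrist_force: [0.0, -0.4, 0.6]
grip_width: 1.002
grip_force: 0.0
time: 16.65
position: [0.5852, 0.1036, 0.395]
orientation: [180.0, -0.1, -172.0]
wrist_force: [-0.4, 0.6, -0.0]
grip_width: 1.003
grip_force: 0.0
t 16.65 pos [0.5852 0.1036 0.395 ] rpy [ 179.9578   -0.0795 -172.0382] turn first [ 0.0007 -0.0014 -0.0007] then slide mm [-0.7512 -0.6821 95.0379]
```

View pics/w6.png

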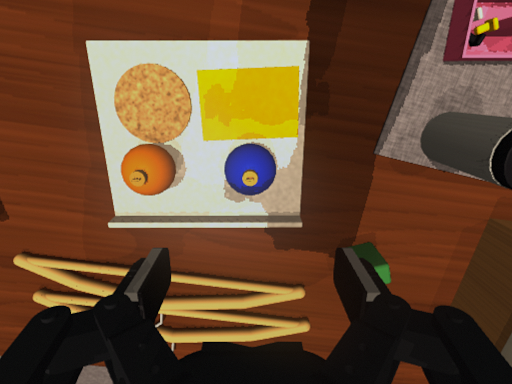

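```bash
python3 - <<'E'
from h import *
W=load("w6");T=load("top3");A=load("w4")
print("blue",plane(W,(250,169),.042),plane(W,(250,178),.083),tri(W,(250,169),T,(214,171.4)))
print("coaster",plane(W,(152.5,104),.011),tri(W,(152.5,104),A,(252.5,259.5)))
pc=np.array([plane(W,p,.011)[:2] for p in[(197,70),(299,66),(300,137),(205,140)]]);print("pad",pc.mean(0),pc)
c=blobs(T,(22,120,120),(35,255,255),(185,175,255,225))[0];r=cv2.minAreaRect(c)
pc=np.array([plane(T,p,.011)[:2] for p in cv2.boxPoints(r)]);print("pad top",pc.mean(0),pc)
m=cv2.boxPoints(r)
b=blobs(W,(110,120,30),(130,255,255),(220,135,285,205))[0];print(cv2.minEnclosingCircle(b))
E
```

```text
blue [0.5857 0.1033 0.042 ] [0.5843 0.1033 0.083 ] (array([0.5906, 0.103 , 0.0207]), np.float64(0.00231597073790425))
coaster [ 0.5315 -0.02    0.011 ] (array([ 0.5319, -0.0215,  0.0063]), np.float64(0.00015843379121458962))
pad [0.5163 0.0939] [[0.4874 0.0289]
 [0.4672 0.1427]
 [0.5455 0.1592]
 [0.5651 0.0448]]
pad top [0.5197 0.0755] [[0.5509 0.1252]
 [0.5664 0.0404]
 [0.4884 0.0261]
 [0.4732 0.1103]]
((250.07142639160156, 168.92857360839844), 25.25896453857422)
```

```bash
python3 -m handwheel '[{"slide":[-0.0005,0,0.025],"rotation":[0,0,0],"hand":-1},{"slide":[0,0,0.04],"rotation":[0,0,0],"hand":-1},{"slide":[0,0,0.04],"rotation":[0,0,0],"hand":-1},{"slide":[0,0,0.04],"rotation":[0,0,0],"hand":-1},{"slide":[0,0,0.03],"rotation":[0,0,0],"hand":-1},{"slide":[0,0,0.02],"rotation":[0,0,0],"hand":-1},{"slide":[0,0,0.008],"rotation":[0,0,0],"hand":-1},{"slide":[0,0,0],"rotation":[0,0,0],"hand":-1},{"slide":[0,0,0],"rotation":[0,0,0],"hand":-1}]'
python3 -c "
from h import *
go(.5857,.103,.192,188)"
```

```text
time: 17.65
position: [0.5865, 0.1036, 0.1942]
orientation: [-180.0, 0.1, -171.9]
wrist_force: [-0.0, -0.1, 0.6]
grip_width: 1.003
grip_force: 0.0
t 17.65 pos [0.5865 0.1036 0.1942] rpy [-179.9881    0.0989 -171.9283] turn first [-0.0002  0.0017  0.0013] then slide mm [ 0.8892 -0.4598  2.1517]
```

Grip with moderate force.

```bash
python3 -m handwheel '[{"slide":[0,0,0.002],"rotation":[0,0,0],"hand":-1},{"slide":[0,0,0],"rotation":[0,0,0],"hand":1},{"slide":[0,0,0],"rotation":[0,0,0],"hand":1},{"slide":[0,0,0],"rotation":[0,0,0],"hand":1},{"slide":[0,0,0],"rotation":[0,0,0],"hand":1},{"slide":[0,0,0],"rotation":[0,0,0],"hand":1},{"slide":[0,0,0],"rotation":[0,0,0],"hand":1},{"slide":[0,0,0],"rotation":[0,0,0],"hand":1},{"slide":[0,0,0],"rotation":[0,0,0],"hand":1}]' 30;  python3 -m handwheel '[{"slide":[0,0,-0.01],"rotation":[0,0,0],"hand":1},{"slide":[0,0,-0.01],"rotation":[0,0,0],"hand":1},{"slide":[0,0,0],"rotation":[0,0,0],"hand":1},{"slide":[0,0,0],"rotation":[0,0,0],"hand":1}]'
```

```text
time: 18.55
position: [0.5867, 0.103, 0.1918]
orientation: [-180.0, 0.1, -172.0]
wrist_force: [-2.0, -0.0, 5.7]
grip_width: 0.679
grip_force: 32.6
time: 18.95
position: [0.5864, 0.103, 0.2112]
orientation: [-180.0, 0.1, -172.0]
wrist_force: [-0.2, 1.0, -0.3]
grip_width: 0.679
grip_force: 32.4
```

```bash
python3 - <<'E'
from h import *
from station import grab_frame
f=grab_frame("scene");np.savez("pics/s3.npz",**f)
cv2.imwrite("pics/s3.png",cv2.resize(f["color"][110:290,190:350],(640,600)[:2] if 0 else (533,600),interpolation=cv2.INTER_CUBIC)[...,::-1])
E
```

```text
(no output)
```

View pics/s3.png

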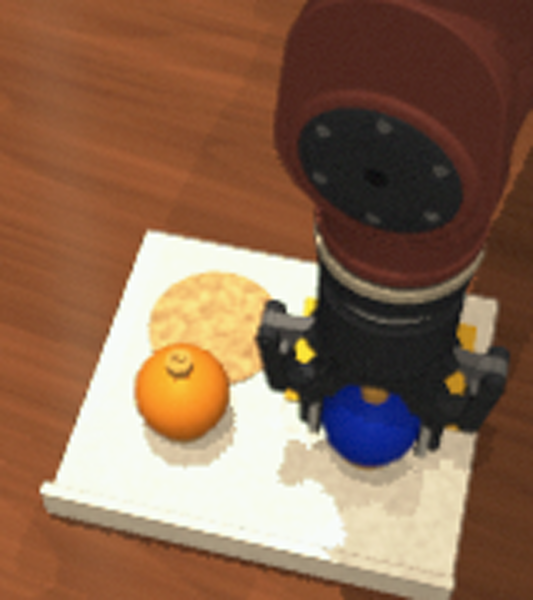

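```bash
python3 -m handwheel '[{"slide":[0,0,-0.02],"rotation":[0,0,0],"hand":1},{"slide":[0,0,-0.035],"rotation":[0,0,0],"hand":1},{"slide":[0,0,-0.04],"rotation":[0,0,0],"hand":1},{"slide":[0,0,-0.03],"rotation":[0,0,0],"hand":1},{"slide":[0.01,-0.018,0],"rotation":[0,0,0],"hand":1},{"slide":[0.019,-0.035,0],"rotation":[0,0,0],"hand":1},{"slide":[0.019,-0.035,0],"rotation":[0,0,0],"hand":1},{"slide":[0.019,-0.035,0],"rotation":[0,0,0],"hand":1},{"slide":[0.019,-0.035,0],"rotation":[0,0,0],"hand":1},{"slide":[0.019,-0.035,0],"rotation":[0,0,0],"hand":1},{"slide":[0.019,-0.035,0],"rotation":[0,0,0],"hand":1},{"slide":[0.019,-0.035,0],"rotation":[0,0,0],"hand":1}]'
python3 -m handwheel '[{"slide":[0.019,-0.035,0],"rotation":[0,0,0],"hand":1},{"slide":[0.019,-0.035,0],"rotation":[0,0,0],"hand":1},{"slide":[0.019,-0.035,0],"rotation":[0,0,0],"hand":1},{"slide":[0.012,-0.02,0],"rotation":[0,0,0],"hand":1},{"slide":[0,0,0],"rotation":[0,0,0],"hand":1},{"slide":[0,0,0],"rotation":[0,0,0],"hand":1}]'
python3 - <<'E'
from h import *
from station import grab_frame
go(.4215,-.349,.193,188)
f=grab_frame("wrist");np.savez("pics/w7.npz",**f);cv2.imwrite("pics/w7.png",f["color"][...,::-1])
E
```

```text
time: 20.2
position: [0.4804, -0.1787, 0.3353]
orientation: [180.0, -0.0, -172.0]
wrist_force: [0.5, -0.9, -0.7]
grip_width: 0.674
grip_force: 32.5
time: 20.8
position: [0.4302, -0.3109, 0.3352]
orientation: [179.9, -0.0, -172.0]
wrist_force: [0.7, -0.1, -0.6]
grip_width: 0.676
grip_force: 32.5
t 20.8 pos [ 0.4302 -0.3109  0.3352] rpy [ 179.9356   -0.0175 -172.0319] turn first [ 0.0011 -0.0003 -0.0006] then slide mm [ 13.9644 -36.5459 142.1686]
```

View pics/w7.png

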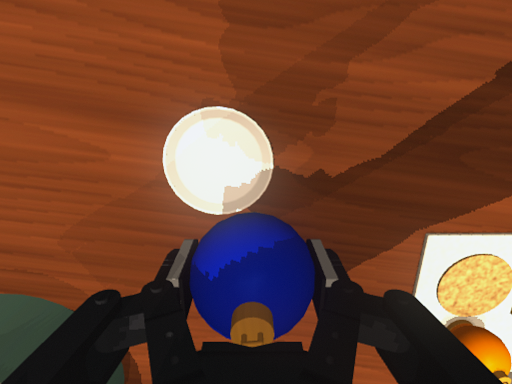

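```bash
python3 - <<'E'
from h import *
W=load("w7")
print("dish",plane(W,(218,160),.012),"rimwidth",plane(W,(273,160),.012)-plane(W,(163,160),.012))
T=load("top0");S=load("scene0");print(tri(W,(218,160),T,(386.1,232)))
print("ball",plane(W,(253,278),.042+.1435))
E
```

```text
dish [ 0.4183 -0.3461  0.012 ] rimwidth [-0.0157  0.1129  0.    ]
(array([ 0.4202, -0.3478,  0.0105]), np.float64(0.004295664068060839))
ball [ 0.4318 -0.3086  0.1855]
```

```bash
python3 -m handwheel '[{"slide":[0.008,-0.017,0],"rotation":[0,0,0],"hand":1},{"slide":[0.008,-0.018,0],"rotation":[0,0,0.0],"hand":1},{"slide":[0,0,0.02],"rotation":[0,0,0],"hand":1},{"slide":[0,0,0.035],"rotation":[0,0,0],"hand":1},{"slide":[0,0,0.035],"rotation":[0,0,0],"hand":1},{"slide":[0,0,0.03],"rotation":[0,0,0],"hand":1},{"slide":[0,0,0.015],"rotation":[0,0,0],"hand":1},{"slide":[0,0,0.005],"rotation":[0,0,0],"hand":1},{"slide":[0,0,0],"rotation":[0,0,0],"hand":1},{"slide":[0,0,0],"rotation":[0,0,0],"hand":1}]'
python3 -c "
from h import *
go(.4195,-.3475,.189,188)"
```

```text
time: 21.85
position: [0.4202, -0.3481, 0.1974]
orientation: [-179.9, 0.1, -171.9]
wrist_force: [0.1, 0.0, 0.5]
grip_width: 0.678
grip_force: 32.5
t 21.85 pos [ 0.4202 -0.3481  0.1974] rpy [-179.8858    0.0672 -171.9457] turn first [-0.002   0.0012  0.0009] then slide mm [0.5669 0.684  8.3875]
```

```bash
python3 -m handwheel '[{"slide":[0,0,0.003],"rotation":[0,0,0],"hand":1},{"slide":[0,0,0.002],"rotation":[0,0,0],"hand":1},{"slide":[0,0,0.002],"rotation":[0,0,0],"hand":1},{"slide":[0,0,0],"rotation":[0,0,0],"hand":1},{"slide":[0,0,0],"rotation":[0,0,0],"hand":1}]'; python3 -m handwheel '[{"slide":[0,0,0.0015],"rotation":[0,0,0],"hand":1},{"slide":[0,0,0],"rotation":[0,0,0],"hand":1},{"slide":[0,0,0],"rotation":[0,0,0],"hand":1}]'
```

```text
time: 22.35
position: [0.4196, -0.3478, 0.1888]
orientation: [-180.0, 0.0, -172.0]
wrist_force: [-0.9, -0.4, 0.0]
grip_width: 0.675
grip_force: 32.6
time: 22.65
position: [0.4197, -0.3478, 0.1887]
orientation: [-180.0, 0.0, -172.0]
wrist_force: [-4.4, 4.9, 13.9]
grip_width: 0.679
grip_force: 33.6
```

```bash
python3 -m handwheel '[{"slide":[0,0,-0.001],"rotation":[0,0,0],"hand":-1},{"slide":[0,0,0],"rotation":[0,0,0],"hand":-1},{"slide":[0,0,0],"rotation":[0,0,0],"hand":-1},{"slide":[0,0,0],"rotation":[0,0,0],"hand":-1},{"slide":[0,0,0],"rotation":[0,0,0],"hand":-1},{"slide":[0,0,0],"rotation":[0,0,0],"hand":-1},{"slide":[0,0,-0.02],"rotation":[0,0,0],"hand":-1},{"slide":[0,0,-0.035],"rotation":[0,0,0],"hand":-1},{"slide":[0,0,-0.045],"rotation":[0,0,0],"hand":-1},{"slide":[0,0,-0.045],"rotation":[0,0,0],"hand":-1},{"slide":[0,0,-0.045],"rotation":[0,0,0],"hand":-1},{"slide":[0,0,-0.03],"rotation":[0,0,0],"hand":-1}]'
python3 - <<'E'
from h import *
from station import grab_frame
go(.460,.260,.41,188)
f=grab_frame("wrist");s=grab_frame("scene")
a=np.zeros((384,800,3),np.uint8);a[:,:512]=f["color"];a[:240,512:]=cv2.resize(s["color"][90:165,110:200],(288,240),interpolation=cv2.INTER_CUBIC)
cv2.imwrite("pics/z8.png",a[...,::-1]);np.savez("pics/w8.npz",**f)
E
```

```text
time: 23.85
position: [0.4196, -0.3477, 0.4118]
orientation: [-179.8, 0.1, -172.0]
wrist_force: [-0.4, 0.4, 0.8]
grip_width: 1.002
grip_force: 0.0
t 23.85 pos [ 0.4196 -0.3477  0.4118] rpy [-179.8332    0.0966 -171.9644] turn first [-0.0029  0.0017  0.0006] then slide mm [-124.6063  596.1705    1.8054]
```

View pics/z8.png

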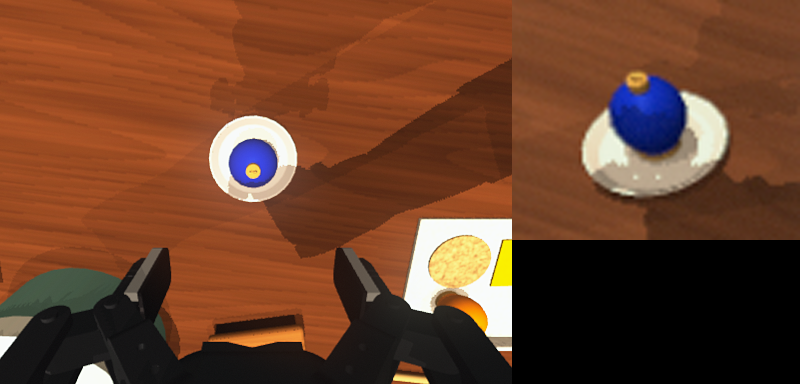

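```bash
python3 -m handwheel '[{"slide":[-0.006,0.02,0],"rotation":[0,0,0],"hand":-1},{"slide":[-0.0125,0.042,0],"rotation":[0,0,0],"hand":-1},{"slide":[-0.0125,0.042,0],"rotation":[0,0,0],"hand":-1},{"slide":[-0.0125,0.042,0],"rotation":[0,0,0],"hand":-1},{"slide":[-0.0125,0.042,0],"rotation":[0,0,0],"hand":-1},{"slide":[-0.0125,0.042,0],"rotation":[0,0,0],"hand":-1},{"slide":[-0.0125,0.042,0],"rotation":[0,0,0],"hand":-1},{"slide":[-0.0125,0.042,0],"rotation":[0,0,0],"hand":-1},{"slide":[-0.0125,0.042,0],"rotation":[0,0,0],"hand":-1},{"slide":[-0.0125,0.042,0],"rotation":[0,0,0],"hand":-1},{"slide":[-0.0125,0.042,0],"rotation":[0,0,0],"hand":-1},{"slide":[-0.0125,0.042,0],"rotation":[0,0,0],"hand":-1}]'
python3 -m handwheel '[{"slide":[-0.0125,0.042,0],"rotation":[0,0,0],"hand":-1},{"slide":[-0.0125,0.042,0],"rotation":[0,0,0],"hand":-1},{"slide":[-0.0125,0.042,0],"rotation":[0,0,0],"hand":-1},{"slide":[-0.0125,0.042,0],"rotation":[0,0,0],"hand":-1},{"slide":[-0.005,0.015,0],"rotation":[0,0,0],"hand":-1},{"slide":[0,0,0],"rotation":[0,0,0],"hand":-1}]'
python3 -m handwheel '[{"slide":[0,0,0],"rotation":[0,0,0.14],"hand":-1},{"slide":[0,0,0],"rotation":[0,0,0.14],"hand":-1},{"slide":[0,0,0],"rotation":[0,0,0.14],"hand":-1},{"slide":[0,0,0],"rotation":[0,0,0.14],"hand":-1},{"slide":[0,0,0],"rotation":[0,0,0.14],"hand":-1},{"slide":[0,0,0],"rotation":[0,0,0.14],"hand":-1},{"slide":[0,0,0],"rotation":[0,0,0.14],"hand":-1},{"slide":[0,0,0],"rotation":[0,0,0.14],"hand":-1},{"slide":[0,0,0],"rotation":[0,0,0.14],"hand":-1},{"slide":[0,0,0],"rotation":[0,0,0.14],"hand":-1},{"slide":[0,0,0],"rotation":[0,0,0.14],"hand":-1},{"slide":[0,0,0],"rotation":[0,0,0.03],"hand":-1}]'
python3 -c "
from h import *
go(.5215,.3356,.2605,98)"
```

```text
time: 25.15
position: [0.4941, 0.1516, 0.4074]
orientation: [180.0, -0.0, -172.0]
wrist_force: [0.7, -0.9, 0.8]
grip_width: 1.002
grip_force: 0.0
time: 25.75
position: [0.5228, 0.3406, 0.4065]
orientation: [-180.0, -0.1, -171.8]
wrist_force: [0.5, -0.6, 0.4]
grip_width: 1.001
grip_force: 0.0
time: 26.95
position: [0.5232, 0.3375, 0.4076]
orientation: [-180.0, 0.0, 97.7]
wrist_force: [-1.2, 0.8, 0.0]
grip_width: 1.004
grip_force: 0.0
t 26.95 pos [0.5232 0.3375 0.4076] rpy [-179.9581    0.0175   97.7392] turn first [-0.0007  0.0003 -0.0046] then slide mm [ -1.6653  -1.9273 147.1278]
```

```bash
python3 -m handwheel '[{"slide":[-0.0015,-0.002,0.025],"rotation":[0,0,-0.004],"hand":-1},{"slide":[0,0,0.04],"rotation":[0,0,0],"hand":-1},{"slide":[0,0,0.04],"rotation":[0,0,0],"hand":-1},{"slide":[0,0,0.03],"rotation":[0,0,0],"hand":-1},{"slide":[0,0,0.011],"rotation":[0,0,0],"hand":-1},{"slide":[0,0,0],"rotation":[0,0,0],"hand":-1},{"slide":[0,0,0],"rotation":[0,0,0],"hand":1},{"slide":[0,0,0],"rotation":[0,0,0],"hand":1},{"slide":[0,0,0],"rotation":[0,0,0],"hand":1},{"slide":[0,0,0],"rotation":[0,0,0],"hand":1},{"slide":[0,0,0],"rotation":[0,0,0],"hand":1},{"slide":[0,0,0],"rotation":[0,0,0],"hand":1}]' 40
python3 -m handwheel '[{"slide":[0,0,0],"rotation":[0,0,0],"hand":1},{"slide":[0,0,0],"rotation":[0,0,0],"hand":1}]'
```

```text
time: 28.15
position: [0.5221, 0.3371, 0.2649]
orientation: [179.8, -0.0, 98.3]
wrist_force: [-2.5, -0.4, 7.6]
grip_width: 0.71
grip_force: 43.9
time: 28.35
position: [0.5221, 0.337, 0.2649]
orientation: [179.8, -0.0, 98.3]
wrist_force: [-1.3, -0.8, 6.7]
grip_width: 0.714
grip_force: 43.9
```

```bash
python3 -m handwheel '[{"slide":[0,0,-0.025],"rotation":[0,0,0],"hand":1},{"slide":[0,0,-0.04],"rotation":[0,0,0],"hand":1},{"slide":[0,0,-0.045],"rotation":[0,0,0],"hand":1},{"slide":[0,0,-0.035],"rotation":[0,0,0],"hand":1},{"slide":[-0.03,-0.003,0],"rotation":[0,0,0],"hand":1},{"slide":[-0.045,-0.005,0],"rotation":[0,0,0],"hand":1},{"slide":[-0.045,-0.005,0],"rotation":[0,0,0],"hand":1},{"slide":[-0.045,-0.005,0],"rotation":[0,0,0],"hand":1},{"slide":[-0.045,-0.005,0],"rotation":[0,0,0],"hand":1},{"slide":[-0.045,-0.005,0],"rotation":[0,0,0],"hand":1},{"slide":[-0.045,-0.005,0],"rotation":[0,0,0],"hand":1},{"slide":[-0.035,-0.005,0],"rotation":[0,0,0],"hand":1}]'
python3 -m handwheel '[{"slide":[-0.02,-0.003,0],"rotation":[0,0,0],"hand":1},{"slide":[0,0,0],"rotation":[0,0,0],"hand":1},{"slide":[0,0,0],"rotation":[0,0,0],"hand":1}]'
python3 -c "
from h import *
go(.5325,-.021,.272,98)"
```

```text
time: 29.55
position: [0.532, -0.0026, 0.4084]
orientation: [179.9, 0.1, 98.3]
wrist_force: [0.2, -0.2, -1.5]
grip_width: 0.71
grip_force: 44.8
time: 29.85
position: [0.5321, -0.0206, 0.4079]
orientation: [179.9, 0.0, 98.3]
wrist_force: [0.4, -1.2, -2.0]
grip_width: 0.713
grip_force: 44.8
t 29.85 pos [ 0.5321 -0.0206  0.4079] rpy [179.9414   0.0017  98.2545] turn first [0.001  0.     0.0044] then slide mm [ -0.484    0.3158 135.9499]
```

```bash
python3 -m handwheel '[{"slide":[-0.0005,0.0005,0.025],"rotation":[0,0,0],"hand":1},{"slide":[0,0,0.035],"rotation":[0,0,0],"hand":1},{"slide":[0,0,0.035],"rotation":[0,0,0],"hand":1},{"slide":[0,0,0.025],"rotation":[0,0,0],"hand":1},{"slide":[0,0,0.007],"rotation":[0,0,0],"hand":1},{"slide":[0,0,0.003],"rotation":[0,0,0],"hand":1},{"slide":[0,0,0.002],"rotation":[0,0,0],"hand":1},{"slide":[0,0,0],"rotation":[0,0,0],"hand":1},{"slide":[0,0,0],"rotation":[0,0,0],"hand":1}]'
python3 -m handwheel '[{"slide":[0,0,0.002],"rotation":[0,0,0],"hand":1},{"slide":[0,0,0],"rotation":[0,0,0],"hand":1},{"slide":[0,0,0],"rotation":[0,0,0],"hand":1}]'
```

```text
time: 30.75
position: [0.5331, -0.0209, 0.2765]
orientation: [179.9, 0.0, 98.3]
wrist_force: [-0.2, -0.8, -2.8]
grip_width: 0.711
grip_force: 44.7
time: 31.05
position: [0.5327, -0.0209, 0.2733]
orientation: [180.0, -0.0, 98.3]
wrist_force: [-0.2, -0.7, -2.7]
grip_width: 0.709
grip_force: 44.7
```

```bash
python3 -m handwheel '[{"slide":[0,0,0.002],"rotation":[0,0,0],"hand":1},{"slide":[0,0,0],"rotation":[0,0,0],"hand":1},{"slide":[0,0,0],"rotation":[0,0,0],"hand":1}]'
```

```text
time: 31.35
position: [0.5328, -0.0209, 0.272]
orientation: [179.9, 0.0, 98.3]
wrist_force: [-2.6, 0.2, 6.6]
grip_width: 0.709
grip_force: 45.4
```

```bash
python3 -m handwheel '[{"slide":[0,0,-0.001],"rotation":[0,0,0],"hand":-1},{"slide":[0,0,0],"rotation":[0,0,0],"hand":-1},{"slide":[0,0,0],"rotation":[0,0,0],"hand":-1},{"slide":[0,0,0],"rotation":[0,0,0],"hand":-1},{"slide":[0,0,0],"rotation":[0,0,0],"hand":-1},{"slide":[0,0,0],"rotation":[0,0,0],"hand":-1},{"slide":[0,0,-0.02],"rotation":[0,0,0],"hand":-1},{"slide":[0,0,-0.035],"rotation":[0,0,0],"hand":-1},{"slide":[0,0,-0.04],"rotation":[0,0,0],"hand":-1},{"slide":[0,0,-0.04],"rotation":[0,0,0],"hand":-1},{"slide":[0,0,0],"rotation":[0,0,0],"hand":-1}]'
python3 - <<'E'
from h import *
from station import grab_frame
go(.4017,.3486,.262,98)
s=grab_frame("wrist")
np.savez("pics/w9.npz",**s)
cv2.imwrite("pics/w9.png",s["color"][...,::-1])
E
```

```text
time: 32.45
position: [0.5335, -0.0211, 0.4133]
orientation: [179.5, 0.2, 98.3]
wrist_force: [0.4, -0.7, 0.2]
grip_width: 0.998
grip_force: 0.0
t 32.45 pos [ 0.5335 -0.0211  0.4133] rpy [179.5499   0.1999  98.3074] turn first [0.0079 0.0035 0.0054] then slide mm [384.427  -79.0772 151.2725]
```

View pics/w9.png

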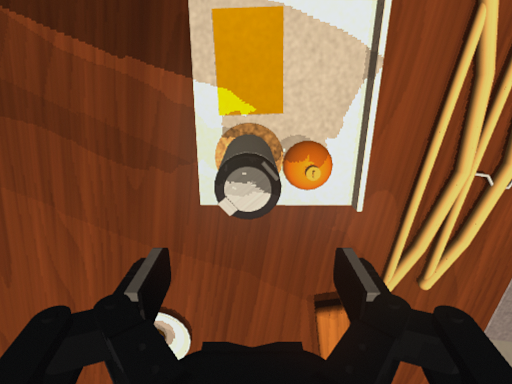

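```bash
python3 - <<'E'
from h import *
W=load("w9")
print("canister",plane(W,(247.5,187.5),.14),"lid ring",plane(W,(248,186),.135))
e=plane(W,(249,123),.011);print("coaster",e[:2]-.045*np.array([np.cos(np.radians(98)),np.sin(np.radians(98))]),"LR mid",(plane(W,(215,152),.011)+plane(W,(283,152),.011))/2)
pc=np.array([plane(W,p,.011)[:2] for p in[(212,9),(284,7),(283,114),(218,115)]]);print("pad",pc.mean(0),pc)
E
```

```text
canister [ 0.5309 -0.0181  0.14  ] lid ring [ 0.5313 -0.0183  0.135 ]
coaster [ 0.5323 -0.0207] LR mid [ 0.5313 -0.0128  0.011 ]
pad [0.5168 0.0914] [[0.4675 0.1416]
 [0.5468 0.1552]
 [0.5666 0.0409]
 [0.4863 0.028 ]]
```

```bash
python3 -m handwheel '[{"slide":[0.025,-0.005,0],"rotation":[0.008,0.0035,0.0054],"hand":-1},{"slide":[0.042,-0.009,0],"rotation":[0,0,0],"hand":-1},{"slide":[0.042,-0.009,0],"rotation":[0,0,0],"hand":-1},{"slide":[0.042,-0.009,0],"rotation":[0,0,0],"hand":-1},{"slide":[0.042,-0.009,0],"rotation":[0,0,0],"hand":-1},{"slide":[0.042,-0.009,0],"rotation":[0,0,0],"hand":-1},{"slide":[0.042,-0.009,0],"rotation":[0,0,0],"hand":-1},{"slide":[0.042,-0.009,0],"rotation":[0,0,0],"hand":-1},{"slide":[0.042,-0.009,0],"rotation":[0,0,0],"hand":-1},{"slide":[0.023,-0.003,0],"rotation":[0,0,0],"hand":-1},{"slide":[0,0,0],"rotation":[0,0,0],"hand":-1},{"slide":[0,0,0],"rotation":[0,0,0],"hand":-1}]'
python3 -c "
from h import *
go(.4017,.3486,.262,98)"
```

```text
time: 33.7
position: [0.3996, 0.3483, 0.4078]
orientation: [-179.4, -0.2, 98.1]
wrist_force: [0.6, -0.4, 0.2]
grip_width: 1.001
grip_force: 0.0
t 33.7 pos [0.3996 0.3483 0.4078] rpy [-179.4462   -0.1537   98.0698] turn first [-0.0097 -0.0027  0.0012] then slide mm [ -0.0395   2.1309 145.7849]
```

```bash
python3 -m handwheel '[{"slide":[0,0.001,0.025],"rotation":[-0.008,-0.0035,0],"hand":-1},{"slide":[0,0,0.04],"rotation":[0,0,0],"hand":-1},{"slide":[0,0,0.04],"rotation":[0,0,0],"hand":-1},{"slide":[0,0,0.03],"rotation":[0,0,0],"hand":-1},{"slide":[0,0,0.01],"rotation":[0,0,0],"hand":-1},{"slide":[0,0,0],"rotation":[0,0,0],"hand":-1},{"slide":[0,0,0],"rotation":[0,0,0],"hand":-1}]'
python3 -c "
from h import *
go(.4017,.3486,.262,98)"
```

```text
time: 34.4
position: [0.4014, 0.3482, 0.2656]
orientation: [179.9, -0.0, 98.0]
wrist_force: [0.5, -0.0, 0.4]
grip_width: 1.001
grip_force: 0.0
t 34.4 pos [0.4014 0.3482 0.2656] rpy [179.9053  -0.0308  97.9531] turn first [ 0.0017 -0.0005 -0.0008] then slide mm [0.3569 0.3521 3.577 ]
```

```bash
python3 -m handwheel '[{"slide":[0,0,0.002],"rotation":[0,0,0],"hand":1},{"slide":[0,0,0],"rotation":[0,0,0],"hand":1},{"slide":[0,0,0],"rotation":[0,0,0],"hand":1},{"slide":[0,0,0],"rotation":[0,0,0],"hand":1},{"slide":[0,0,0],"rotation":[0,0,0],"hand":1},{"slide":[0,0,0],"rotation":[0,0,0],"hand":1},{"slide":[0,0,0],"rotation":[0,0,0],"hand":1},{"slide":[0,0,0],"rotation":[0,0,0],"hand":1},{"slide":[0,0,0],"rotation":[0,0,0],"hand":1},{"slide":[0,0,0],"rotation":[0,0,0],"hand":1}]' 40
python3 -m handwheel '[{"slide":[0,0,-0.025],"rotation":[0,0,0],"hand":1},{"slide":[0,0,-0.04],"rotation":[0,0,0],"hand":1},{"slide":[0,0,-0.045],"rotation":[0,0,0],"hand":1},{"slide":[0,0,-0.03],"rotation":[0,0,0],"hand":1},{"slide":[-0.03,0.009,0],"rotation":[0,0,0],"hand":1},{"slide":[-0.045,0.013,0],"rotation":[0,0,0],"hand":1},{"slide":[-0.045,0.013,0],"rotation":[0,0,0],"hand":1},{"slide":[-0.045,0.013,0],"rotation":[0,0,0],"hand":1},{"slide":[-0.045,0.013,0],"rotation":[0,0,0],"hand":1},{"slide":[-0.04,0.012,0],"rotation":[0,0,0],"hand":1},{"slide":[-0.02,0.005,0],"rotation":[0,0,0],"hand":1},{"slide":[0,0,0],"rotation":[0,0,0],"hand":1}]'
python3 -c "
from h import *
go(.5167,.0915,.2705,98)"
```

```text
time: 35.4
position: [0.4007, 0.3485, 0.2621]
orientation: [180.0, -0.0, 98.0]
wrist_force: [0.4, 0.2, 0.8]
grip_width: 0.134
grip_force: 43.0
time: 36.6
position: [0.5163, 0.0894, 0.4014]
orientation: [-180.0, 0.0, 97.8]
wrist_force: [-1.1, 0.1, -1.7]
grip_width: 0.136
grip_force: 42.7
t 36.6 pos [0.5163 0.0894 0.4014] rpy [-179.9518    0.0195   97.786 ] turn first [-0.0008  0.0003 -0.0037] then slide mm [  2.0217   0.7105 130.916 ]
```

```bash
python3 -m handwheel '[{"slide":[0.002,0.0005,0.025],"rotation":[0,0,0],"hand":1},{"slide":[0,0,0.035],"rotation":[0,0,0],"hand":1},{"slide":[0,0,0.035],"rotation":[0,0,0],"hand":1},{"slide":[0,0,0.022],"rotation":[0,0,0],"hand":1},{"slide":[0,0,0.007],"rotation":[0,0,0],"hand":1},{"slide":[0,0,0.003],"rotation":[0,0,0],"hand":1},{"slide":[0,0,0],"rotation":[0,0,0],"hand":1},{"slide":[0,0,0],"rotation":[0,0,0],"hand":1}]'
python3 -m handwheel '[{"slide":[0,0,0.002],"rotation":[0,0,0],"hand":1},{"slide":[0,0,0],"rotation":[0,0,0],"hand":1},{"slide":[0,0,0],"rotation":[0,0,0],"hand":1}]'
```

```text
time: 37.4
position: [0.5162, 0.0941, 0.2766]
orientation: [179.9, 0.0, 98.0]
wrist_force: [0.4, -0.9, -0.9]
grip_width: 0.134
grip_force: 42.6
time: 37.7
position: [0.5158, 0.0939, 0.2733]
orientation: [180.0, 0.0, 98.0]
wrist_force: [-0.2, -1.1, -1.5]
grip_width: 0.137
grip_force: 42.7
```

```bash
python3 -m handwheel '[{"slide":[-0.002,0.0007,0.002],"rotation":[0,0,0],"hand":1},{"slide":[0,0,0],"rotation":[0,0,0],"hand":1},{"slide":[0,0,0],"rotation":[0,0,0],"hand":1}]'
python3 -m handwheel '[{"slide":[0,0,0.002],"rotation":[0,0,0],"hand":1},{"slide":[0,0,0],"rotation":[0,0,0],"hand":1},{"slide":[0,0,0],"rotation":[0,0,0],"hand":1}]'
```

```text
time: 38.0
position: [0.5167, 0.092, 0.2709]
orientation: [-180.0, -0.0, 98.0]
wrist_force: [-0.4, -0.7, -0.8]
grip_width: 0.136
grip_force: 42.7
time: 38.3
position: [0.5168, 0.0921, 0.2691]
orientation: [180.0, 0.0, 98.0]
wrist_force: [0.7, 0.5, -0.5]
grip_width: 0.131
grip_force: 42.8
```

```bash
python3 -m handwheel '[{"slide":[0,0,0.0015],"rotation":[0,0,0],"hand":1},{"slide":[0,0,0],"rotation":[0,0,0],"hand":1},{"slide":[0,0,0],"rotation":[0,0,0],"hand":1}]'
python3 -m handwheel '[{"slide":[0,0,-0.001],"rotation":[0,0,0],"hand":-1},{"slide":[0,0,0],"rotation":[0,0,0],"hand":-1},{"slide":[0,0,0],"rotation":[0,0,0],"hand":-1},{"slide":[0,0,0],"rotation":[0,0,0],"hand":-1},{"slide":[0,0,0],"rotation":[0,0,0],"hand":-1},{"slide":[0,0,0],"rotation":[0,0,0],"hand":-1},{"slide":[0,0,-0.02],"rotation":[0,0,0],"hand":-1},{"slide":[0,0,-0.035],"rotation":[0,0,0],"hand":-1},{"slide":[0,0,-0.04],"rotation":[0,0,0],"hand":-1},{"slide":[-0.02,0,-0.04],"rotation":[0,0,0],"hand":-1},{"slide":[-0.03,0,0],"rotation":[0,0,0],"hand":-1},{"slide":[0,0,0],"rotation":[0,0,0],"hand":-1}]'
python3 - <<'E'
from h import *
from station import grab_frame,get_obs
f=grab_frame("wrist");s=grab_frame("scene");t=grab_frame("top");np.savez("pics/w10.npz",**f)
a=np.zeros((560,800,3),np.uint8);a[:384,:512]=f["color"];a[:384,512:]=cv2.resize(s["color"][105:290,110:340],(288,384) if 0 else (288,232))[:384] if 0 else 0
b=cv2.resize(s["color"][105:290,115:345],(288,232));a[:232,512:]=b
c=cv2.resize(t["color"][125:235,170:300],(288,244));a[240:484,512:]=c
cv2.imwrite("pics/z9.png",a[...,::-1])
print(get_obs()["position"])
E
```

```text
time: 38.6
position: [0.5169, 0.0922, 0.269]
orientation: [179.9, -0.0, 98.0]
wrist_force: [-3.2, 1.9, 11.1]
grip_width: 0.134
grip_force: 44.5
time: 39.8
position: [0.5243, 0.0403, 0.4048]
orientation: [179.9, 0.1, 97.9]
wrist_force: [-0.4, -0.1, 0.5]
grip_width: 1.003
grip_force: 0.0
[0.5235 0.0427 0.403 ]
```

View pics/z9.png

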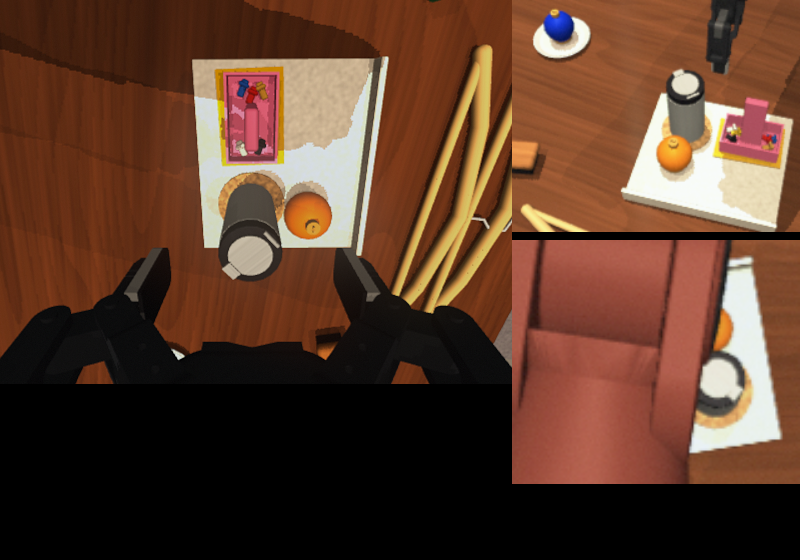

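```bash
python3 -m handwheel '[{"slide":[0,0,-0.02],"rotation":[0,0,0],"hand":-1},{"slide":[0,0,0],"rotation":[0,0,0],"hand":-1},{"slide":[0,0,0],"rotation":[0,0,0],"hand":-1},{"slide":[0,0,0],"rotation":[0,0,0],"hand":-1}]'; python3 -c "
from station import close_job
print(close_job())"
```

```text
time: 40.35
position: [0.5235, 0.043, 0.4225]
orientation: [-179.9, -0.0, 98.0]
wrist_force: [0.3, 0.5, 0.0]
grip_width: 0.997
grip_force: 0.0
the job is handed in; nothing more can be done
None
```

The job is handed in after about 40 s of robot time; no verdict came back, but the last pictures show the blue bauble upright in the dish, the canister within about 3 mm of its coaster's centre, the tray square on its pad, and the amber bauble still standing in its place.

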